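# Put the carving knife away in its sliding case

### The arm

A 7-joint arm with a two-finger parallel gripper is mounted at the origin on the work surface. World frame = base frame: x ahead of the robot, y to its left, z up, the work surface at z = 0. Lengths are in m, angles in rad, forces in N, time in s.
With the tool pointing down it reaches from about 0.425 to 0.875 m from the base axis. Payload 4.7 kg.
Tool frame: the origin (TCP) lies between the finger pads; the fingertips stand 11 mm ahead of it and the grasp point (between the pads) lies 8 mm behind it; z points along the fingers, y is the line along which they close (so a half turn about z gives the same grasp; the last joint's range is limited). The gripper opens to 87 mm and grips with 3 to 60 N. Pads are 19 mm wide; open, the fingers measure 117 mm over their backs; the gripper's body (75 mm by 190 mm) begins 51 mm behind the grasp point.
Start: joints at [-1.155, 0.321, -0.07, 1.45, 0.023, 1.371, -0.057], TCP at [0.254, 0.598, 0.234] pointing down, gripper open.
Joint ranges: [-2.86, 2.86], [-0.3, 2.09], [-1.38, 1.24], [0.06, 2.45], [-1.56, 4.7], [0.09, 2.05], [-2.69, 2.69]. Speed limits (rad/s): [2.57, 2.57, 3.14, 3.14, 3.14, 3.14, 3.14].

### API

Orientations are given as a rotation vector (axis times angle).
In Python, from bench import ctrl gives the robot as it stands. The module is installed in compiled form; this text tells all that it offers.
- The arm moves only by the shell command python3 -m inch 'ROWS' [FORCE]. ROWS is JSON, a list of rows, each an object with "slide": the shift along the tool's x, y, z scaled (see below), a list of three; "angular": the turn, a rotation vector about the tool's x, y, z scaled (see below), a list of three; "claw": the opening, from -1 (shut) to 1 (fully open). In form: [{"slide": [tx, ty, tz], "angular": [rx, ry, rz], "claw": claw}, ...]. A call has 1 to 10 rows; each row is the pose to reach, as a shift and turn from the pose commanded when the call began, along the tool's axes at that moment; what a row does not reach only later rows make up. The controller multiplies each number of a shift by 0.25 m and each number of a turn by 30 degrees. A row lasts 1/10 s, in which the tool goes at most 50 mm and 8.59 degrees, less where a joint would pass 70% of its speed; a pose out of reach is approached as far as the arm can. A call with a number of a shift or a turn outside -1 to 1 is refused whole. A call with a gripper value outside its range is refused whole. The fingers move at their own pace and stop on an object; FORCE is the grip in N (left out, the last holds). Time passes only in rows, so rows that repeat a pose let the fingers close. It gives the time, the measured TCP pose, the force, the opening and the grip force at its end, in the units of the state.
- ctrl.get_state(): the state, without advancing time (a new reading comes with each control period).
- ctrl.get_image(name): name is "side" or "top"; returns a dict with "color" (400x640x3 uint8, red, green, blue), "depth" (400x640 float32, m along the optical axis (not along the pixel's ray), 0 where there is no reading), "camera_matrix" (3x3 intrinsics, pixels), "extrinsics" (4x4, takes a point from camera to world coordinates). Camera axes: x right, y up, looking along -z (the intrinsics and any distortion apply to the point x, -y, -z); pixel columns grow to the right and rows downward; lengths in m; the calibration is good to about 2 mm. A picture is of the moment at which its call begins.
- ctrl.close_job(): hands the job in; it is judged then, once.
Trained networks look in the newest picture that a camera, given by its name, has taken for a name from the list of things; names that differ only in an ending like _2 or _b are one class to them, and where a whole thing is asked for, a point or a joint stands for the part that bears it (a point fixed in the world has none). Each returns a list of dicts, best first, with "confidence" (0 to 1); they miss things now and then, are a little off and sometimes report something else, mostly with a low value. They report only what shows in the picture. A call takes as long as a camera call. They do not tell look-alikes from the thing itself.
- ctrl.find_in(query, camera): "bbox" ([centre column, centre row, width, height] in pixels, round what is visible of it).
- ctrl.outline_of(query, camera): "mask" (400x640 bool, what is visible of it) and "bbox" ([centre column, centre row, width, height] in pixels, round what is visible of it).
The state is a dict: "time": time; "joint_positions": joint angles; "qd": joint speeds; "joint_torque": joint torques, N m; "position": TCP position; "tool_rot": TCP orientation; "ft_force": force on the tool from outside, world axes, zero at the start; "torque": the same for the moment, N m; "grip_width": opening from 0.0 (shut) to 1.0 (fully open); "grip_force": force on a finger pad.
Only numpy, scipy, OpenCV 4.12 (cv2) and the standard library are available. Lean on these libraries where they do the work, as an engineer would, in place of code of your own. Each camera call takes 0.05 s, during which the arm holds its last target. There are 200 camera calls.

### The job

Draw the bamboo tray out of the grey drying rack, set it down on the base board in front of the green case's mouth and let go of it. Then lay the capped carving knife lengthwise in the tray, and slide the tray, leading end first, into the case until its tail end is flush with the mouth, only the red pull standing out. Leave the other things on the table where they are.

Things in the scene. Friction and masses are not known exactly. Their poses are not given: they have to be found in the camera images.
- tray: Bamboo tray, loose, 150 g, empty. Origin: centre of the underside of its 130 (x) x 56 (y) mm body. Leading end +x: block 27 mm tall, x 49 to 65 mm. Tail wall 27 mm tall, x -65 to -57; red pull behind it. Sides between are 12 mm tall, 5 mm thick. Starts in the drying rack, the rear 40 mm of its body and the pull under the hood.
- tray_floor (a point): Middle of the tray's inner floor, which is 106 (x) x 46 mm (y) and lies 4 mm above the underside; axes as the tray.
- tray_pull (a point): Centre of the tray's red pull: a block 24 (along tray x) x 14 (y) x 24 mm (z), 20 mm behind the tail face, on a short neck 8 mm long. Tray axes; 13 mm above the tray's underside.
- rack: Grey drying rack, fixed. Origin: on the table under the middle of the tray place; +x is the way out. Base plate 10 mm thick, 86 mm wide, x -115 to 82 mm, the tray on it, +x along the rack's. Hood over x -115 to -25: inside 64 mm wide, 34 mm high over the plate, open to +x only, walls and roof 6 mm, top 50 mm above the table.
- case: Green case, two yellow bands, on a light wooden base board, fixed. Origin: on the table under its mouth; +x points in. Board 10 mm thick, 96 mm wide, x -175 to 142 mm; its open part (x < 0) lies before the mouth. Case inside: 59 mm wide, 30 high, 131 deep, closed at the back; walls, roof 6 mm; side walls flare in the first 10 mm; top 46 mm above the table.
- case_mouth (a point): Centre of the case's mouth at floor level (top of the base board, 10 mm above the table); axes as the case, +x into it.
- knife: Short carving knife with capped blade, loose, 70 g, lying on the table. Origin: middle of its length, on the underside; x along it, z up. Blue handle x -42 to 12 mm, 22 mm wide and tall, brass band near its end; orange cap x 12 to 42 mm, 18 mm wide and tall. May point either way in the tray.
- brush: Bystander: flat paint brush, 122 mm long, 12 to 18 mm wide, 11 mm tall, wooden handle and black bristles, lying loose, no part of the job; origin about its middle, on the underside; x along it, bristles to +x.
- paint_can: Bystander: orange paint can, 80 mm diameter, 100 mm tall, loose; origin: centre of the underside.
- cup: Bystander: blue cup, 76 mm across the rim, 90 mm tall, loose; origin: centre of the underside.
- glue: Bystander: white glue bottle, 44 mm diameter, 130 mm tall, loose; origin: centre of the underside.
- slices: Bystander: two stacked round wood slices (one piece), 110 mm diameter, 36 mm tall, loose; origin: centre of the underside.
There are look-alikes about, which are no part of the job. Leave any black look-alike of the tray alone. There is more than one size of the knife; the one meant has the size given above.

How it is judged:
On the way, in this order (a step that is already met when the one before it is completed fails the run):
1. the empty tray lies flat on the base board before the mouth, let go (x of tray in the frame of case_mouth between -0.15 and -0.03 m and y of tray in the frame of case_mouth between -0.04 and 0.04 m and z of tray in the frame of case_mouth between -0.004 and 0.004 m and angle between tray's own z axis and vertical below 0.06 rad and contact force between the fingers and tray below 0.2 N and linear speed of tray below 0.02 m/s and not (x of knife in the frame of tray between -0.02 and 0.012 m and y of knife in the frame of tray between -0.014 and 0.014 m and z of knife in the frame of tray between 0 and 0.008 m and angle between the x axis of knife and the x axis of tray, either way round below 0.35 rad and angle between knife's own z axis and vertical below 0.12 rad)), for 0.2 s.
2. the knife lies lengthwise on the tray's floor, let go, the tray still before the mouth (x of knife in the frame of tray between -0.02 and 0.012 m and y of knife in the frame of tray between -0.014 and 0.014 m and z of knife in the frame of tray between 0 and 0.008 m and angle between the x axis of knife and the x axis of tray, either way round below 0.35 rad and angle between knife's own z axis and vertical below 0.12 rad and x of tray in the frame of case_mouth between -0.15 and -0.02 m and contact force between the fingers and knife below 0.2 N and linear speed of knife below 0.02 m/s), for 0.2 s.
At the end, for the whole second after the job is handed in: The tray is in the case, leading end first, its tail face within 4 mm of the mouth, the red pull outside, at rest; the knife lies flat and lengthwise in the tray (x of tray in the frame of case_mouth between 0.061 and 0.07 m and y of tray in the frame of case_mouth between -0.004 and 0.004 m and z of tray in the frame of case_mouth between -0.003 and 0.005 m and x of tray_pull in the frame of case_mouth below 0 m and linear speed of each of tray, knife below 0.01 m/s and x of knife in the frame of tray between -0.02 and 0.012 m and y of knife in the frame of tray between -0.014 and 0.014 m and z of knife in the frame of tray between 0 and 0.008 m and angle between the x axis of knife and the x axis of tray, either way round below 0.35 rad and angle between knife's own z axis and vertical below 0.12 rad); the robot touches nothing.
It fails at once if the small flat paint brush is moved more than 30 mm or tipped (distance of brush from where it was at the start of the episode above 0.03 m or angle between brush's own z axis and vertical above 0.4 rad).
It fails at once if the orange paint can is moved more than 30 mm or tipped (distance of paint_can from where it was at the start of the episode above 0.03 m or angle between paint_can's own z axis and vertical above 0.4 rad).
It fails at once if the blue cup is moved more than 30 mm or tipped (distance of cup from where it was at the start of the episode above 0.03 m or angle between cup's own z axis and vertical above 0.4 rad).
It fails at once if the white glue bottle is moved more than 30 mm or tipped (distance of glue from where it was at the start of the episode above 0.03 m or angle between glue's own z axis and vertical above 0.4 rad).
It fails at once if the pair of stacked wood slices is moved more than 30 mm or tipped (distance of slices from where it was at the start of the episode above 0.03 m or angle between slices's own z axis and vertical above 0.4 rad).
It also fails if it takes over 61 s, if anything falls off the work surface, if the arm or the gripper's body presses on something with over 40 N, if the wrist force passes 120 N, or if a joint passes its speed limit or range.

## Working session

There is one attempt and no reset: what is moved stays moved. The work goes in short steps, Python scripts to look and compute and a shell command to move; the robot and the scene stay as the last step left them, time stands still between calls to the robot, and variables do not carry over. Pictures are saved under pics/ and viewed, at most 12 in all, crops included, and the job is handed in when it is done.

```bash
mkdir -p pics; cat > h.py <<'E'
import numpy as np, cv2
from bench import ctrl
from scipy.spatial.transform import Rotation as R
def cloud(im):
    d=im["depth"]; K=im["camera_matrix"]; v,u=np.mgrid[0:400,0:640]
    x=(u-K[0,2])/K[0,0]*d; y=(v-K[1,2])/K[1,1]*d
    P=np.stack([x,-y,-d],-1)@im["extrinsics"][:3,:3].T+im["extrinsics"][:3,3]
    P[d==0]=np.nan
    return P
def save(im,n): cv2.imwrite(f"pics/{n}.png",im["color"][:,:,::-1])
E
python3 - <<'E'
from h import *
np.set_printoptions(precision=3,suppress=True)
for c in ("top","side"):
    im=ctrl.get_image(c); save(im,c+"0"); P=cloud(im); np.savez(c+"0.npz",P=P,C=im["color"])
    for q in ("tray","rack","case","knife","brush","paint_can","cup","glue","slices"):
        for r in ctrl.outline_of(q,c)[:4]:
            m=r["mask"]; p=P[m]; p=p[~np.isnan(p[:,0])]
            if len(p)<10: continue
            print(c,q,round(r["confidence"],2),np.round(r["bbox"]),np.median(p,0),p[:,2].max())
s=ctrl.get_state(); print(s)
E
```

```text
top tray 0.61 [360. 139. 115.  41.] [ 0.642 -0.073  0.01 ] 0.05121242019345318
top tray 0.57 [164. 297.  31.  67.] [0.24  0.426 0.005] 0.032093702160497894
top rack 0.78 [218. 181.  90.  46.] [0.519 0.323 0.046] 0.05532799959085666
top rack 0.27 [490. 224.  44.  33.] [ 0.414 -0.385  0.097] 0.10357374327682267
top case 0.85 [358. 141. 118.  42.] [ 0.642 -0.073  0.01 ] 0.05121242019345318
top case 0.28 [396. 211.  43.  11.] [ 0.457 -0.163  0.008] 0.013169718444320022
top knife 0.76 [324. 202.  36.  12.] [0.473 0.019 0.019] 0.025236659260432504
top knife 0.6 [344. 246.  50.  25.] [ 0.358 -0.027  0.029] 0.03486535147946013
top brush 0.64 [399. 211.  43.  14.] [ 0.455 -0.163  0.008] 0.013169718444320022
top paint_can 0.89 [490. 223.  46.  32.] [ 0.415 -0.384  0.096] 0.10357374327682267
top cup 0.53 [231. 178.  40.  30.] [0.537 0.265 0.014] 0.048190451961861225
top glue 0.6 [261. 229.  19.  20.] [0.405 0.175 0.087] 0.1338477315978739
top slices 0.76 [256. 103.  40.  41.] [0.739 0.207 0.034] 0.0413514140202802
side tray 0.92 [282. 258.  24.  27.] [0.539 0.243 0.018] 0.04301235906539802
side
[... 568 characters left out ...]
0. 119.  27.  39.] [ 0.411 -0.37   0.077] 0.10864605802866656
side glue 0.56 [335. 237.  14.  26.] [0.409 0.19  0.098] 0.13563710802022722
side slices 0.63 [220. 232.  40.  35.] [0.736 0.224 0.036] 0.042824681213132765
{'time': 1.0, 'joint_positions': array([-1.155,  0.321, -0.07 ,  1.451,  0.023,  1.371, -0.057]), 'qd': array([ 0.   ,  0.001,  0.001, -0.001,  0.001,  0.   ,  0.002]), 'joint_torque': array([  0.001, -49.11 ,  -0.403, -31.279,  -0.064,   0.033,   0.   ]), 'position': array([0.254, 0.598, 0.234]), 'tool_rot': array([0.627, 3.078, 0.   ]), 'ft_force': array([-0.561,  0.198,  0.762]), 'torque': array([ 0.023,  0.036, -0.05 ]), 'grip_force': 0.0, 'grip_width': 1.0015795986773621}
```

```bash
python3 - <<'E'
import cv2
a=cv2.imread("pics/top0.png")[80:320,130:530]; cv2.imwrite("pics/top0c.png",cv2.resize(a,None,fx=2,fy=2,interpolation=cv2.INTER_CUBIC))
a=cv2.imread("pics/side0.png")[90:390,180:440]; cv2.imwrite("pics/side0c.png",cv2.resize(a,None,fx=2,fy=2,interpolation=cv2.INTER_CUBIC))
E
```

```text
(no output)
```

View pics/top0c.png

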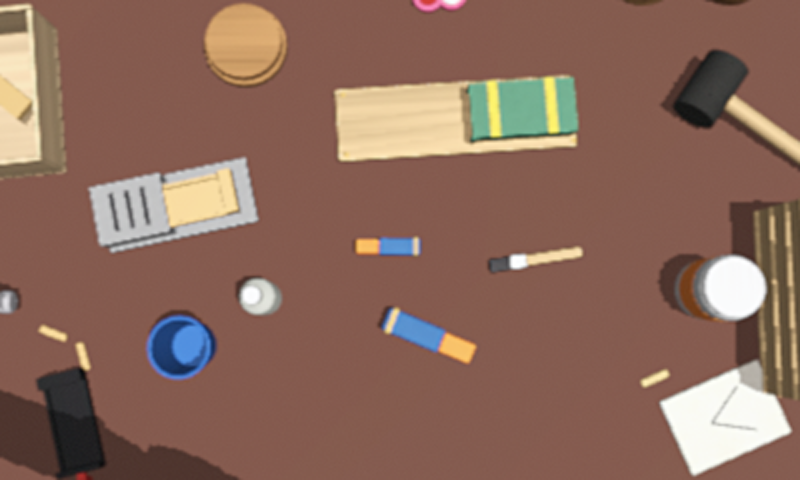

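View pics/side0c.png

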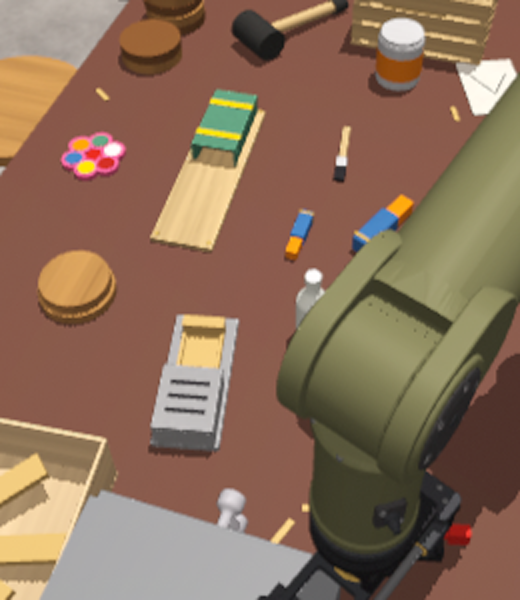

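The top view shows the rack with the tray at (173,203), the case and board at (455,118), the large knife at (430,335), and the meant 84 mm knife at (388,246), which lies along the y axis with its cap to the left. The black tray look-alike is at (72,420). The side view agrees. Next I'll fit the poses by matching projected box silhouettes in both views.

```bash
cat > fit.py <<'E'
from h import *
from scipy.optimize import minimize
B={"rack":[(-.115,.082,.043,0,.010),(-.115,-.025,.038,0,.050)],
"case":[(-.175,.142,.048,0,.010),(0,.137,.0355,0,.046)],
"knife":[(-.042,.012,.011,0,.022),(.012,.042,.009,0,.018)],
"tray":[(-.065,.065,.028,0,.012),(.049,.065,.028,0,.027),(-.065,-.057,.028,0,.027),(-.097,-.073,.007,.001,.025),(-.073,-.065,.004,.005,.02)]}
def nontable(C):
    C=cv2.GaussianBlur(C,(0,0),.4).astype(float)+1; r=C[...,0]/C[...,1]; t=np.median(r)
    return (r<t-.13)|(r>t+.35)
def proj(im,p):
    q=(p-im["extrinsics"][:3,3])@im["extrinsics"][:3,:3]; K=im["camera_matrix"]
    return np.stack([K[0,0]*q[:,0]/-q[:,2]+K[0,2],K[1,1]*-q[:,1]/-q[:,2]+K[1,2]],1)
def render(im,name,pose,z0,roi,S=6):
    u0,v0,u1,v1=roi; M=np.zeros(((v1-v0)*S,(u1-u0)*S),np.uint8); c,s=np.cos(pose[2]),np.sin(pose[2])
    for a,b,w,z1,z2 in B[name]:
        p=np.array([[x,y,z+z0] for x in(a,b) for y in(-w,w) for z in(z1,z2)])
        p[:,:2]=p[:,:2]@np.array([[c,s],[-s,c]])+pose[:2]
        q=(proj(im,p)+.5-[u0,v0])*S-.5
        cv2.fillConvexPoly(M,cv2.convexHull(np.round(q*16).astype(np.int32)),1,shift=4)
    return cv2.resize(M.astype(np.float32),(u1-u0,v1-v0),interpolation=cv2.INTER_AREA)
def fit(ims,name,pose,z0=0,pad=8,maskf=nontable):
    data=[]
    for im in ims:
        R0=render(im,name,pose,z0,(0,0,640,400),2); v,u=np.nonzero(R0)
        roi=(max(u.min()-pad,0),max(v.min()-pad,0),min(u.max()+pad,640),min(v.max()+pad,400))
        m=maskf(im["color"]).astype(np.float32)[roi[1]:roi[3],roi[0]:roi[2]]; data.append((im,roi,m))
    f=lambda q:sum(np.abs(render(im,name,q,z0,roi)-m).sum()/len(data) for im,roi,m in data)
    pose=np.array(pose,float)
    for k in(.015,.004):
        r=minimize(f,pose,method="Nelder-Mead",options=dict(initial_simplex=pose+np.vstack([np.zeros(3),np.diag([k,k,k*8])]),xatol=1e-4)); pose=r.x
    return pose,r.fun,data[0][2].sum()
E
python3 - <<'E'
from fit import *
np.set_printoptions(precision=4,suppress=True)
t,s=ctrl.get_image("top"),ctrl.get_image("side")
for n,p in (("rack",(.535,.26,-1.4)),("case",(.65,-.08,-1.55)),("knife",(.47,.02,1.57))):
    for nm,ims in (("top",[t]),("side",[s]),("both",[t,s])): print(n,nm,*fit(ims,n,p))
for im,n in((t,"top"),(s,"side")): print(n,im["extrinsics"][:3,3],im["camera_matrix"][0,0])
E
```

```text
rack top [ 0.5337  0.2817 -1.3601] 141.55555725097656 2800.0
rack side [ 0.6295  0.2501 -1.4293] 1874.416748046875 2934.0
rack both [ 0.5367  0.2922 -1.408 ] 2600.138916015625 2800.0
case top [ 0.6486 -0.0877 -1.5072] 165.66665649414062 4484.0
case side [ 0.7535 -0.1031 -1.4843] 3700.555419921875 5650.0
case both [ 0.6485 -0.0863 -1.5064] 3518.055419921875 4484.0
knife top [0.4736 0.0178 1.5645] 64.41667175292969 233.0
knife side [0.4583 0.0653 0.6694] 878.6666870117188 1174.0
knife both [0.4752 0.0183 1.509 ] 542.0833129882812 233.0
top [0.3756 0.0362 1.139 ] 429.8956780867146
side [0.2192 0.8819 1.0339] 454.8761727233576
```

```bash
sed -i 's/t=np.median(r)/t=1.0*T0/; s/^def nontable/T0=1.55\ndef nontable/' fit.py; python3 - <<'E'
import fit
from fit import *
np.set_printoptions(precision=4,suppress=True)
t,s=ctrl.get_image("top"),ctrl.get_image("side")
rt=t["color"].astype(float)+1; fit.T0=np.median(rt[...,0]/rt[...,1]); print(fit.T0)
rs=s["color"].astype(float)+1; r=(rs[...,0]/rs[...,1])[170:210,300:320]; print(np.percentile(r,[5,50,95]))
T=fit.T0
res={}
for n,p in (("rack",(.5337,.2817,-1.36)),("case",(.6486,-.0877,-1.507)),("knife",(.4736,.0178,1.5645))):
    fit.T0=T; a=fit.fit([t],n,p); fit.T0=np.median(r); b=fit.fit([s],n,p); print(n,a,b); res[n]=(a[0],b[0])
outs=[]
for im,k,(u0,v0,u1,v1),S in((t,0,(170,110,430,220),3),(s,1,(240,120,400,330),3)):
    c=cv2.resize(im["color"][v0:v1,u0:u1,::-1],None,fx=S,fy=S,interpolation=cv2.INTER_CUBIC)
    fit.T0=T if k==0 else np.median(r)
    for n in res:
        m=render(im,n,res[n][k],0,(u0,v0,u1,v1)); m=cv2.resize(m,None,fx=S,fy=S)
        cs,_=cv2.findContours((m>.5).astype(np.uint8),0,2); cv2.drawContours(c,cs,-1,(0,0,255),1)
    m=cv2.resize(nontable(im["color"])[v0:v1,u0:u1].astype(np.float32),None,fx=S,fy=S)
    cs,_=cv2.findContours((m>.5).astype(np.uint8),0,2); cv2.drawContours(c,cs,-1,(255,255,0),1)
    cv2.imwrite(f"pics/ov{k}.png",c[:600])
E
```

```text
1.4408602150537635
[1.5054 1.5167 1.5326]Traceback (most recent call last):
  File "<stdin>", line 10, in <module>
AttributeError: 'function' object has no attribute 'fit'
```

```bash
sed -i 's/t=1.0\*T0/t=np.median(r[(r>1.35)\&(r<1.65)])/' fit.py; cat > ov.py <<'E'
from fit import *
def overlay(im,items,roi,S,fn):
    u0,v0,u1,v1=roi
    c=cv2.resize(im["color"][v0:v1,u0:u1,::-1],None,fx=S,fy=S,interpolation=cv2.INTER_CUBIC)
    for n,p,z in items:
        m=cv2.resize(render(im,n,p,z,roi),None,fx=S,fy=S)
        cs,_=cv2.findContours((m>.5).astype(np.uint8),0,2); cv2.drawContours(c,cs,-1,(0,0,255),1)
    m=cv2.resize(nontable(im["color"])[v0:v1,u0:u1].astype(np.float32),None,fx=S,fy=S)
    cs,_=cv2.findContours((m>.5).astype(np.uint8),0,2); cv2.drawContours(c,cs,-1,(255,255,0),1)
    cv2.imwrite(fn,c[:600,:800])
E
python3 - <<'E'
from ov import *
np.set_printoptions(precision=4,suppress=True)
t,s=ctrl.get_image("top"),ctrl.get_image("side")
it=[[],[]]
for n,p in (("rack",(.5337,.2817,-1.36)),("case",(.6486,-.0877,-1.507)),("knife",(.4736,.0178,1.5645))):
    for k,im in enumerate((t,s)):
        a=fit([im],n,p); print(n,k,*a); it[k].append((n,a[0],0))
a=cv2.cvtColor
overlay(t,it[0],(170,110,430,220),3,"pics/ov0.png"); overlay(s,it[1],(240,120,400,320),3,"pics/ov1.png")
E
```

```text
rack 0 [ 0.5335  0.2826 -1.3597] 150.19444274902344 2811.0
rack 1 [ 0.5331  0.2798 -1.3599] 78.55555725097656 2346.0
case 0 [ 0.6487 -0.0877 -1.5066] 181.77777099609375 4500.0
case 1 [ 0.6489 -0.0915 -1.5064] 75.75 2475.0
knife 0 [0.4745 0.0177 1.5711] 54.0 254.0
knife 1 [0.4732 0.0157 1.5871] 107.88888549804688 180.0
```

View pics/ov0.png

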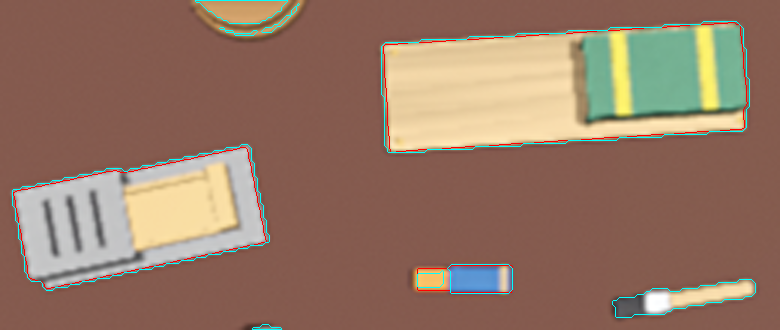

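View pics/ov1.png

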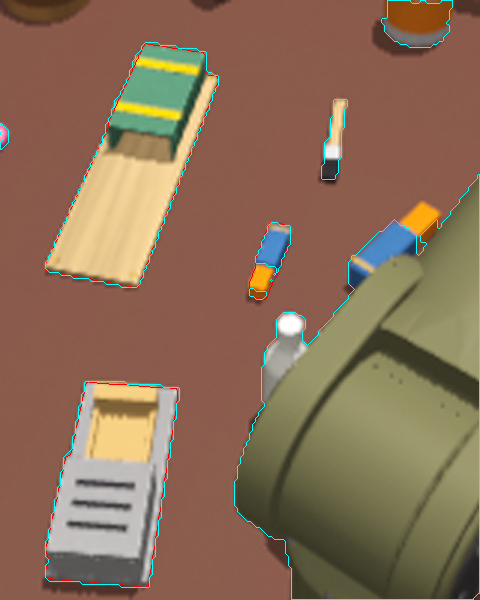

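The overlays match in both views, with 2–3 mm disagreement in y from the calibration. I'll average them: rack (0.533, 0.281, -1.360), case (0.649, -0.0895, -1.5065), knife (0.474, 0.017, 1.575).

```bash
cat > go.py <<'E'
import sys; from h import *
np.set_printoptions(precision=3,suppress=True)
def delta(xyz,yaw,cur=None):
    """units to reach tcp xyz with tool y at yaw (deg), tool down"""
    s=ctrl.get_state(); p=s["position"]; Rc=R.from_rotvec(s["tool_rot"])
    y=np.array([np.cos(np.radians(yaw)),np.sin(np.radians(yaw)),0]); z=np.array([0,0,-1.]); Rt=R.from_matrix(np.stack([np.cross(y,z),y,z],1))
    return Rc.inv().apply(np.array(xyz)-p)/.25, np.degrees((Rc.inv()*Rt).as_rotvec())/30
if __name__=="__main__":
    x,y,z,w=map(float,sys.argv[1:5]); print(*delta((x,y,z),w)); s=ctrl.get_state(); print(s["time"],s["position"],s["joint_positions"],s["ft_force"],s["grip_width"],s["grip_force"])
E
python3 go.py .5452 .2255 .15 102.1
```

```text
[-1.654 -0.917  0.334] [ 0.     0.    -1.171]
1.3 [0.254 0.598 0.234] [-1.155  0.321 -0.07   1.451  0.023  1.371 -0.057] [-0.757 -0.255 -0.597] 1.001674037099962 0.0
```

```bash
python3 -m inch '[{"slide":[-0.83,-0.46,0],"angular":[0,0,-0.6],"claw":0},{"slide":[-0.83,-0.46,0],"angular":[0,0,-0.6],"claw":0},{"slide":[-0.83,-0.46,0],"angular":[0,0,-0.6],"claw":0},{"slide":[-0.83,-0.46,0],"angular":[0,0,-0.6],"claw":0},{"slide":[-0.83,-0.46,0],"angular":[0,0,-0.6],"claw":0}]' 40; python3 go.py .5452 .2255 .15 102.1
```

```text
time: 1.8
position: [0.4025, 0.4081, 0.2339]
tool_rot: [0.142, 3.137, -0.0]
ft_force: [0.1, -2.0, -0.6]
grip_width: 0.629
grip_force: 0.0
[-0.634 -0.676  0.337] [-0.001  0.002 -0.576]
1.8 [0.403 0.408 0.234] [-0.858  0.157  0.021  1.65  -0.002  1.334  0.644] [ 0.073 -1.971 -0.621] 0.6290193926827793 0.0
```

```bash
python3 -m inch '[{"slide":[-0.634,-0.676,0.2],"angular":[0,0,-0.573],"claw":0},{"slide":[-0.634,-0.676,0.3],"angular":[0,0,-0.573],"claw":0},{"slide":[-0.634,-0.676,0.33],"angular":[0,0,-0.573],"claw":0},{"slide":[-0.634,-0.676,0.33],"angular":[0,0,-0.573],"claw":0},{"slide":[-0.634,-0.676,0.33],"angular":[0,0,-0.573],"claw":0},{"slide":[-0.634,-0.676,0.33],"angular":[0,0,-0.573],"claw":0},{"slide":[-0.634,-0.676,0.33],"angular":[0,0,-0.573],"claw":0},{"slide":[-0.634,-0.676,0.33],"angular":[0,0,-0.573],"claw":0}]'; python3 go.py .5452 .2255 .029 102.1
```

```text
time: 2.6
position: [0.5428, 0.2307, 0.1515]
tool_rot: [-0.336, 3.123, 0.002]
ft_force: [-0.5, 0.3, 0.8]
grip_width: 0.5
grip_force: 0.0
[-0.005 -0.023  0.49 ] [0.002 0.001 0.005]
2.6 [0.543 0.231 0.151] [-0.579  0.245  0.154  1.717 -0.042  1.181  1.371] [-0.458  0.267  0.837] 0.49987656870220765 0.0
```

```bash
python3 -m inch '[{"slide":[-0.005,-0.023,0.1],"angular":[0,0,0],"claw":0},{"slide":[-0.005,-0.023,0.3],"angular":[0,0,0],"claw":0},{"slide":[-0.005,-0.023,0.4],"angular":[0,0,0],"claw":0},{"slide":[-0.005,-0.023,0.48],"angular":[0,0,0],"claw":0},{"slide":[-0.005,-0.023,0.487],"angular":[0,0,0],"claw":0},{"slide":[-0.005,-0.023,0.487],"angular":[0,0,0],"claw":0}]'; python3 go.py .5452 .2255 .029 102.1
python3 - <<'E'
from ov import *
s=ctrl.get_image("side");overlay(s,[],(240,200,340,330),4,"pics/g1.png")
E
```

```text
time: 3.2
position: [0.5454, 0.2255, 0.03]
tool_rot: [-0.337, 3.123, 0.001]
ft_force: [0.4, -0.2, 0.8]
grip_width: 0.502
grip_force: 0.0
[0.001 0.    0.004] [0.002 0.001 0.007]
3.2 [0.545 0.226 0.03 ] [-0.562  0.375  0.148  1.819 -0.067  0.951  1.401] [ 0.432 -0.152  0.837] 0.5015101595594514 0.0
```

View pics/g1.png

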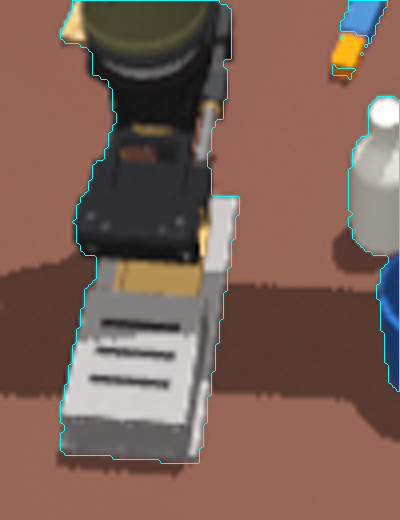

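The gripper is over the block at about (150,200) in the crop, and the hood is clear. Closing now.

```bash
python3 -m inch '[{"slide":[0,0,0],"angular":[0,0,0],"claw":-1},{"slide":[0,0,0],"angular":[0,0,0],"claw":-1},{"slide":[0,0,0],"angular":[0,0,0],"claw":-1},{"slide":[0,0,0],"angular":[0,0,0],"claw":-1},{"slide":[0,0,0],"angular":[0,0,0],"claw":-1}]' 40; python3 go.py .5452 .2255 .029 102.1
```

```text
time: 3.75
position: [0.546, 0.2246, 0.03]
tool_rot: [-0.333, 3.123, 0.002]
ft_force: [-0.9, 1.6, 2.2]
grip_width: 0.184
grip_force: 40.0
[0.002 0.004 0.004] [0.002 0.002 0.003]
3.75 [0.546 0.225 0.03 ] [-0.56   0.375  0.149  1.819 -0.068  0.951  1.401] [-0.945  1.593  2.201] 0.18410677907327005 40.000736117362976
```

```bash
python3 -m inch '[{"slide":[0,0,-0.006],"angular":[0,0,0],"claw":-1},{"slide":[0,-0.1,-0.008],"angular":[0,0,0],"claw":-1},{"slide":[0,-0.2,-0.008],"angular":[0,0,0],"claw":-1},{"slide":[0,-0.3,-0.008],"angular":[0,0,0],"claw":-1},{"slide":[0,-0.4,-0.01],"angular":[0,0,0],"claw":-1},{"slide":[0,-0.4,-0.01],"angular":[0,0,0],"claw":-1},{"slide":[0,-0.4,-0.1],"angular":[0,0,0],"claw":-1},{"slide":[0,-0.4,-0.25],"angular":[0,0,0],"claw":-1},{"slide":[0,-0.4,-0.25],"angular":[0,0,0],"claw":-1}]'; python3 go.py .6 .1 .1 93.7
```

```text
time: 4.65
position: [0.5701, 0.1269, 0.0965]
tool_rot: [-0.332, 3.116, 0.002]
ft_force: [0.7, 0.4, -0.5]
grip_width: 0.184
grip_force: 40.0
[-0.095 -0.13  -0.013] [0.002 0.016 0.282]
4.65 [0.57  0.127 0.096] [-0.437  0.281  0.2    1.794 -0.063  1.064  1.569] [ 0.691  0.395 -0.54 ] 0.18385874489130177 40.00161409378052
```

```bash
python3 go.py .6457 -.0416 .06 93.7
```

```text
[-0.153 -0.723  0.147] [0.002 0.016 0.282]
4.65 [0.57  0.127 0.096] [-0.437  0.281  0.2    1.794 -0.063  1.064  1.569] [ 0.691  0.395 -0.54 ] 0.18385874489130177 40.00161409378052
```

```bash
python3 -m inch '[{"slide":[-0.153,-0.723,0],"angular":[0.002,0.016,0.282],"claw":-1},{"slide":[-0.153,-0.723,0],"angular":[0.002,0.016,0.282],"claw":-1},{"slide":[-0.153,-0.723,0],"angular":[0.002,0.016,0.282],"claw":-1},{"slide":[-0.153,-0.723,0],"angular":[0.002,0.016,0.282],"claw":-1},{"slide":[-0.153,-0.723,0.147],"angular":[0.002,0.016,0.282],"claw":-1},{"slide":[-0.153,-0.723,0.147],"angular":[0.002,0.016,0.282],"claw":-1},{"slide":[-0.153,-0.723,0.147],"angular":[0.002,0.016,0.282],"claw":-1}]'; python3 go.py .6457 -.0416 .030 93.7
python3 - <<'E'
from ov import *
s=ctrl.get_image("side");overlay(s,[],(230,120,350,260),4,"pics/g2.png")
E
```

```text
time: 5.35
position: [0.6409, -0.0415, 0.0535]
tool_rot: [0.103, -3.128, 0.002]
ft_force: [-0.6, 0.3, -1.0]
grip_width: 0.179
grip_force: 40.0
[-0.02  -0.002  0.094] [-0.002 -0.023  0.002]
5.35 [ 0.641 -0.041  0.054] [-0.208  0.46   0.292  1.661 -0.145  1.054  1.765] [-0.618  0.309 -0.988] 0.17881425683217048 40.00186264514923
```

View pics/g2.png

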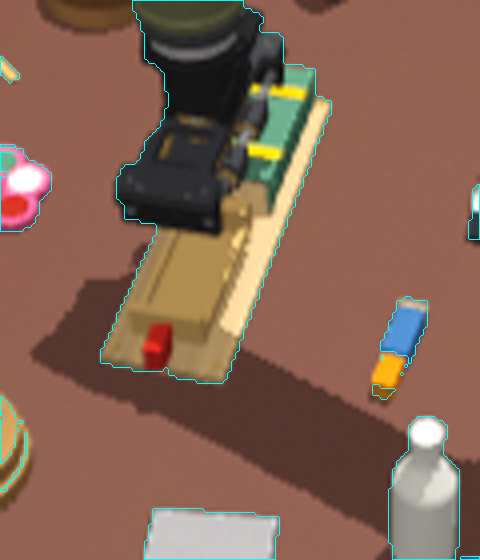

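The tray hangs level above the board, with the red pull at crop (158,345). Lowering it now.

```bash
python3 -m inch '[{"slide":[-0.02,-0.002,0.03],"angular":[-0.002,-0.023,0.002],"claw":-1},{"slide":[-0.02,-0.002,0.06],"angular":[-0.002,-0.023,0.002],"claw":-1},{"slide":[-0.02,-0.002,0.08],"angular":[-0.002,-0.023,0.002],"claw":-1},{"slide":[-0.02,-0.002,0.09],"angular":[-0.002,-0.023,0.002],"claw":-1},{"slide":[-0.02,-0.002,0.093],"angular":[-0.002,-0.023,0.002],"claw":-1},{"slide":[-0.02,-0.002,0.093],"angular":[-0.002,-0.023,0.002],"claw":-1}]'; python3 go.py .6457 -.0416 .030 93.7
```

```text
time: 6.0
position: [0.6472, -0.0429, 0.0318]
tool_rot: [-0.1, 3.136, -0.001]
ft_force: [-0.2, -0.8, -1.0]
grip_width: 0.184
grip_force: 40.0
[0.006 0.006 0.007] [-0.001  0.007 -0.002]
6.0 [ 0.647 -0.043  0.032] [-0.2    0.487  0.287  1.672 -0.158  1.001  1.774] [-0.244 -0.832 -0.951] 0.18402619945552912 40.00174641609192
```

Now touch down, release to a partial opening, and rise.

```bash
python3 -m inch '[{"slide":[0.006,0.006,0.007],"angular":[0,0,0],"claw":-1},{"slide":[0.006,0.006,0.009],"angular":[0,0,0],"claw":-1},{"slide":[0.006,0.006,0.009],"angular":[0,0,0],"claw":-0.2},{"slide":[0.006,0.006,0.009],"angular":[0,0,0],"claw":-0.2},{"slide":[0.006,0.006,0.009],"angular":[0,0,0],"claw":-0.2},{"slide":[0.006,0.006,-0.1],"angular":[0,0,0],"claw":-0.2},{"slide":[0.006,0.006,-0.3],"angular":[0,0,0],"claw":-0.2},{"slide":[0.006,0.006,-0.4],"angular":[0,0,0],"claw":0},{"slide":[0.006,0.006,-0.4],"angular":[0,0,0],"claw":0}]'; python3 go.py .474 .0167 .13 0
```

```text
time: 6.9
position: [0.6485, -0.0419, 0.1373]
tool_rot: [-0.099, 3.127, -0.001]
ft_force: [-0.0, -0.2, 0.2]
grip_width: 0.473
grip_force: 0.0
[0.682 0.278 0.02 ] [0.019 0.021 3.121]
6.9 [ 0.649 -0.042  0.137] [-0.22   0.376  0.308  1.594 -0.122  1.177  1.747] [-0.038 -0.203  0.233] 0.4733956960855356 0.0
```

```bash
python3 -m inch '[{"slide":[0.682,0.278,0.02],"angular":[0,0,1],"claw":0},{"slide":[0.682,0.278,0.02],"angular":[0,0,1],"claw":0},{"slide":[0.682,0.278,0.02],"angular":[0,0,1],"claw":0},{"slide":[0.682,0.278,0.02],"angular":[0,0,1],"claw":0},{"slide":[0.682,0.278,0.02],"angular":[0,0,1],"claw":0}]'
python3 -m inch '[{"slide":[0,0,0],"angular":[0,0,1],"claw":0},{"slide":[0,0,0],"angular":[0,0,1],"claw":0},{"slide":[0,0,0],"angular":[0,0,1],"claw":0},{"slide":[0,0,0],"angular":[0,0,1],"claw":0}]'
python3 - <<'E'
from ov import *
np.set_printoptions(precision=4,suppress=True)
ts,ss=ctrl.get_image("top"),ctrl.get_image("side")
import pickle; pickle.dump((ts,ss),open("im2.pkl","wb"))
overlay(ts,[],(280,100,440,220),4,"pics/g3.png")
from scipy import ndimage
def red(C): C=C.astype(int); return (C[...,0]>110)&(C[...,1]<70)&(C[...,2]<70)
for im in(ts,ss):
    m=red(im["color"]); l,n=ndimage.label(m)
    for k in range(1,n+1):
        v,u=np.nonzero(l==k)
        if len(v)>8: print(len(v),u.mean(),v.mean())
E
python3 go.py .474 .0067 .13 0.2
```

```text
time: 7.4
position: [0.4657, 0.0189, 0.1245]
tool_rot: [-0.712, -3.058, -0.001]
ft_force: [0.5, 0.9, 0.4]
grip_width: 0.497
grip_force: 0.0
time: 7.8
position: [0.4713, 0.0167, 0.1257]
tool_rot: [1.487, 2.763, 0.002]
ft_force: [-0.0, -0.5, -0.8]
grip_width: 0.505
grip_force: 0.0
115 167.90434782608696 44.10434782608696
43 343.4186046511628 77.48837209302326
21 291.7142857142857 142.8095238095238
140 474.7 225.07142857142858
35 172.54285714285714 320.9142857142857
21 226.14285714285714 166.38095238095238
28 232.71428571428572 170.92857142857142
72 267.9583333333333 211.47222222222223
254 121.99606299212599 280.8228346456693
118 408.1525423728813 357.1186440677966
[-0.04  -0.013 -0.017] [0.007 0.003 1.115]
7.9 [0.471 0.017 0.126] [-0.42   0.017  0.332  2.028 -0.005  1.094  0.502] [-0.193 -0.42  -0.109] 0.5015335425363483 0.0
```

View pics/g3.png

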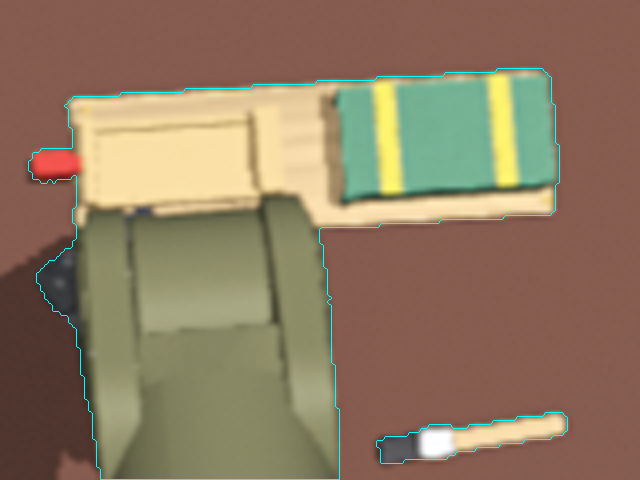

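The tray lies straight on the board, with the pull at crop (55,163) and the leading block at about (275,130). The arm hides part of the tray's near side. On to the knife.

```bash
python3 -m inch '[{"slide":[-0.04,-0.013,-0.017],"angular":[0,0,1],"claw":0},{"slide":[-0.04,-0.013,-0.017],"angular":[0,0,1],"claw":0},{"slide":[-0.04,-0.013,-0.017],"angular":[0,0,1],"claw":0},{"slide":[-0.04,-0.013,-0.017],"angular":[0,0,1],"claw":0},{"slide":[-0.04,-0.013,-0.017],"angular":[0,0,1],"claw":0}]'; python3 go.py .474 .0067 .022 0.2
python3 - <<'E'
from fit import *
np.set_printoptions(precision=4,suppress=True)
import pickle; ts,ss=pickle.load(open("im2.pkl","rb"))
for im,uv,z in((ts,(291.7,142.8),.03),(ss,(268,211.5),.026)):
    K=im["camera_matrix"]; d=im["extrinsics"][:3,:3]@[(uv[0]-K[0,2])/K[0,0],-(uv[1]-K[1,2])/K[1,1],-1]; o=im["extrinsics"][:3,3]
    print(o+d*(z-o[2])/d[2])
E
```

```text
time: 8.4
position: [0.4738, 0.0066, 0.1301]
tool_rot: [2.145, 2.291, 0.003]
ft_force: [0.3, -0.1, -0.7]
grip_width: 0.499
grip_force: 0.0
[ 0.001 -0.001  0.432] [0.007 0.002 0.118]
8.4 [0.474 0.007 0.13 ] [-0.414  0.017  0.348  2.018 -0.006  1.103  0.002] [ 0.254 -0.144 -0.653] 0.499108652547234 0.0
[0.6304 0.1032 0.03  ]
[0.6348 0.1006 0.026 ]
```

```bash
python3 -m inch '[{"slide":[0,0,0.15],"angular":[0.007,0.002,0.118],"claw":0},{"slide":[0,0,0.3],"angular":[0.007,0.002,0.118],"claw":0},{"slide":[0,0,0.4],"angular":[0.007,0.002,0.118],"claw":0},{"slide":[0,0,0.432],"angular":[0.007,0.002,0.118],"claw":0},{"slide":[0,0,0.432],"angular":[0.007,0.002,0.118],"claw":-1},{"slide":[0,0,0.432],"angular":[0.007,0.002,0.118],"claw":-1},{"slide":[0,0,0.432],"angular":[0.007,0.002,0.118],"claw":-1},{"slide":[0,0,0.432],"angular":[0.007,0.002,0.118],"claw":-1},{"slide":[0,0,0.432],"angular":[0.007,0.002,0.118],"claw":-1}]' 30; python3 go.py .474 .0067 .022 0.2
```

```text
time: 9.3
position: [0.4749, 0.007, 0.0237]
tool_rot: [2.218, 2.223, 0.004]
ft_force: [-1.8, 0.2, 6.5]
grip_width: 0.25
grip_force: 30.0
[-0.001 -0.004  0.007] [ 0.005 -0.002 -0.002]
9.3 [0.475 0.007 0.024] [-0.397  0.173  0.35   2.107 -0.079  0.871  0.001] [-1.809  0.206  6.506] 0.25004422719949526 29.994996786117554
```

```bash
python3 -m inch '[{"slide":[0,0,-0.15],"angular":[0,0,0],"claw":-1},{"slide":[0,0,-0.28],"angular":[0,0,0],"claw":-1},{"slide":[0,0,-0.28],"angular":[0,0,0],"claw":-1}]'; python3 go.py .6441 .009 .09 3.7
```

```text
time: 9.6
position: [0.4774, 0.0071, 0.0968]
tool_rot: [2.216, 2.22, 0.013]
ft_force: [0.9, -0.0, -0.2]
grip_width: 0.249
grip_force: 30.0
[0.006 0.666 0.033] [ 0.018 -0.004 -0.12 ]
9.6 [0.477 0.007 0.097] [-0.414  0.062  0.357  2.049 -0.028  1.025 -0.042] [ 0.926 -0.045 -0.248] 0.24850686648077633 29.988386034965515
```

```bash
python3 -m inch '[{"slide":[0.006,0.2,0.02],"angular":[0,0,-0.12],"claw":-1},{"slide":[0.006,0.4,0.02],"angular":[0,0,-0.12],"claw":-1},{"slide":[0.006,0.55,0.02],"angular":[0,0,-0.12],"claw":-1},{"slide":[0.006,0.666,0.02],"angular":[0,0,-0.12],"claw":-1},{"slide":[0.006,0.666,0.02],"angular":[0,0,-0.12],"claw":-1},{"slide":[0.006,0.666,0.02],"angular":[0,0,-0.12],"claw":-1}]'; python3 go.py .6441 .009 .039 3.7
python3 - <<'E'
from ov import *
t=ctrl.get_image("top");s=ctrl.get_image("side")
overlay(t,[],(285,105,385,180),4,"pics/a.png");overlay(s,[],(240,130,340,240),4,"pics/b.png")
a,b=cv2.imread("pics/a.png"),cv2.imread("pics/b.png"); c=np.zeros((440,800,3),np.uint8); c[:300,:400]=a; c[:,400:]=b; cv2.imwrite("pics/g4.png",c)
E
```

```text
time: 10.2
position: [0.6395, 0.0085, 0.0859]
tool_rot: [-2.147, -2.291, 0.003]
ft_force: [-0.1, -0.2, -0.5]
grip_width: 0.25
grip_force: 30.0
[0.001 0.019 0.188] [-0.005 -0.     0.   ]
10.2 [0.64  0.008 0.086] [-0.343  0.42   0.364  1.655 -0.164  1.099  0.131] [-0.093 -0.186 -0.473] 0.24977895326988672 29.98830556869507
```

View pics/g4.png

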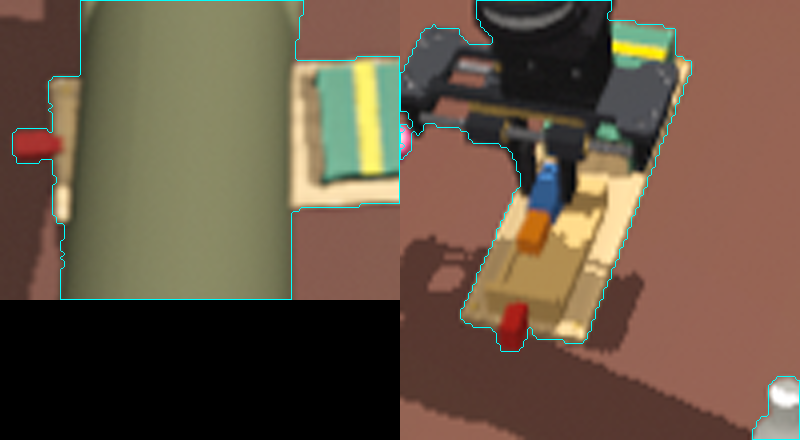

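The knife hangs over the tray and is aligned with it in the side view. Lower and release.

```bash
python3 -m inch '[{"slide":[0,0.019,0.05],"angular":[0,0,0],"claw":-1},{"slide":[0,0.019,0.1],"angular":[0,0,0],"claw":-1},{"slide":[0,0.019,0.15],"angular":[0,0,0],"claw":-1},{"slide":[0,0.019,0.18],"angular":[0,0,0],"claw":-1},{"slide":[0,0.019,0.185],"angular":[0,0,0],"claw":-1},{"slide":[0,0.019,0.185],"angular":[0,0,0],"claw":-1}]'; python3 go.py .6441 .009 .0377 3.7
```

```text
time: 10.9
position: [0.6449, 0.0089, 0.0407]
tool_rot: [-2.148, -2.292, 0.0]
ft_force: [0.6, -0.5, -1.2]
grip_width: 0.25
grip_force: 30.0
[ 0.001 -0.003  0.012] [-0.001 -0.001  0.   ]
10.9 [0.645 0.009 0.041] [-0.331  0.479  0.351  1.675 -0.187  1.022  0.147] [ 0.591 -0.496 -1.195] 0.25031685027000505 29.988260865211487
```

```bash
python3 -m inch '[{"slide":[0,0,0.008],"angular":[0,0,0],"claw":-1},{"slide":[0,0,0.012],"angular":[0,0,0],"claw":-1},{"slide":[0,0,0.012],"angular":[0,0,0],"claw":-0.2},{"slide":[0,0,0.012],"angular":[0,0,0],"claw":-0.2},{"slide":[0,0,0.012],"angular":[0,0,0],"claw":-0.2},{"slide":[0,0,-0.1],"angular":[0,0,0],"claw":-0.2},{"slide":[0,0,-0.25],"angular":[0,0,0],"claw":-0.2},{"slide":[0,0,-0.4],"angular":[0,0,0],"claw":-0.2},{"slide":[0,0,-0.4],"angular":[0,0,0],"claw":-0.2}]'; python3 go.py .6366 .1001 .12 3.7
```

```text
time: 11.8
position: [0.6491, 0.0087, 0.1479]
tool_rot: [2.144, 2.287, 0.014]
ft_force: [1.0, -0.3, 0.5]
grip_width: 0.397
grip_force: 0.0
[ 0.368 -0.027  0.112] [ 0.022 -0.002 -0.   ]
11.8 [0.649 0.009 0.148] [-0.351  0.373  0.376  1.585 -0.146  1.199  0.118] [ 1.008 -0.28   0.54 ] 0.3973063710491652 0.0
```

```bash
python3 -m inch '[{"slide":[0.77,0,0],"angular":[0.02,0,0],"claw":-0.2},{"slide":[0.77,0,0],"angular":[0.02,0,0],"claw":-0.2},{"slide":[0.77,0,0],"angular":[0.02,0,0],"claw":-0.2},{"slide":[0.77,0,0],"angular":[0.02,0,0],"claw":-0.2},{"slide":[0.77,0,0],"angular":[0.02,0,0],"claw":-0.2},{"slide":[0.77,0,0],"angular":[0.02,0,0],"claw":-0.2}]'
python3 - <<'E'
from ov import *
t=ctrl.get_image("top");s=ctrl.get_image("side")
import pickle; pickle.dump((t,s),open("im3.pkl","wb"))
p=(.6435,.015,-1.5065)
overlay(t,[("tray",p,.01)],(285,105,385,180),4,"pics/a.png");overlay(s,[("tray",p,.01)],(240,130,340,240),4,"pics/b.png")
a,b=cv2.imread("pics/a.png"),cv2.imread("pics/b.png"); c=np.zeros((440,800,3),np.uint8); c[:300,:400]=a; c[:,400:]=b; cv2.imwrite("pics/g5.png",c)
E
```

```text
time: 12.4
position: [0.6319, 0.2028, 0.1406]
tool_rot: [-2.139, -2.29, 0.012]
ft_force: [0.1, -1.5, -0.7]
grip_width: 0.4
grip_force: 0.0
```

View pics/g5.png

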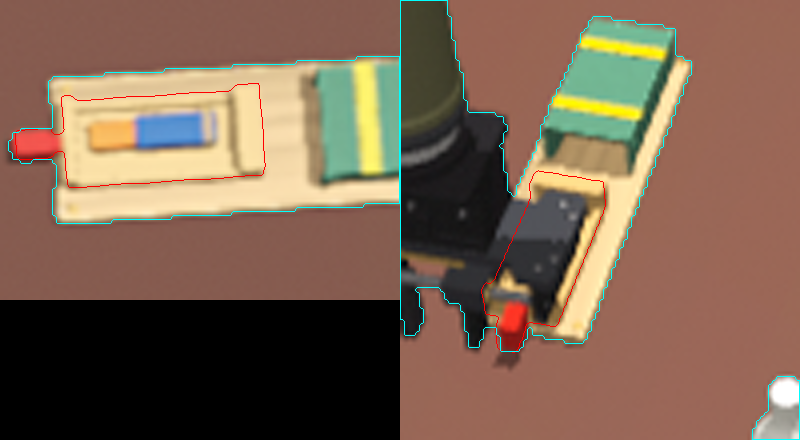

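The knife lies lengthwise in the tray: cap at crop (112,134), handle at (175,128). The tray outline matches the model. Next I'll measure the tray precisely relative to the case.

```bash
cat > pull.py <<'E'
from fit import *
B["pull"]=[(-.012,.012,.007,.001,.025)]
def red(C): C=C.astype(int); return (C[...,0]>1.75*C[...,1])&(C[...,0]>1.9*C[...,2])&(C[...,0]>90)
CASE=np.array([.6488,-.0895,-1.5065])
def incase(p,c=CASE):
    d=np.array(p[:2])-c[:2]; k,s=np.cos(c[2]),np.sin(c[2]); return np.array([k*d[0]+s*d[1],-s*d[0]+k*d[1],p[2]-c[2]])
E
python3 - <<'E'
from pull import *
import pickle
np.set_printoptions(precision=4,suppress=True)
for nm,im in zip(("top","side"),pickle.load(open("im3.pkl","rb"))):
    p=fit([im],"pull",(.6366,.1001,-1.5065),.01,5,red); print(nm,"pull",*p,incase(p[0]))
    if nm=="top":
        c=fit([im],"case",CASE); print(c, incase(p[0],c[0]))
        # tray direction/lateral: local gradient fit not needed if close
E
python3 go.py .637 .1001 .12 3.7
```

```text
top pull [ 0.638   0.1012 -1.5752] 24.58333396911621 96.0 [-0.191   0.0015 -0.0687]
(array([ 0.6486, -0.0891, -1.5069]), np.float64(294.08331298828125), np.float32(4480.0)) [-0.1905  0.0016 -0.0684]
side pull [ 0.6367  0.0981 -1.5049] 13.61111068725586 85.0 [-0.188  -0.0001  0.0016]
[-0.396 -0.008  0.084] [-0.02   0.001 -0.003]
12.5 [0.633 0.199 0.141] [-0.574  0.418  0.301  1.53  -0.13   1.224 -0.189] [-0.195 -0.716  0.88 ] 0.39948948957875313 0.0
```

```bash
python3 -m inch '[{"slide":[-0.396,-0.008,0.084],"angular":[-0.02,0,0],"claw":-0.2},{"slide":[-0.396,-0.008,0.084],"angular":[-0.02,0,0],"claw":-0.2},{"slide":[-0.396,-0.008,0.084],"angular":[-0.02,0,0],"claw":-0.2},{"slide":[-0.396,-0.008,0.084],"angular":[-0.02,0,0],"claw":-0.2},{"slide":[-0.396,-0.008,0.084],"angular":[-0.02,0,0],"claw":-0.2}]'; python3 go.py .637 .1001 .025 3.7
```

```text
time: 13.0
position: [0.637, 0.1018, 0.1205]
tool_rot: [-2.149, -2.29, -0.002]
ft_force: [0.2, -0.2, 1.2]
grip_width: 0.396
grip_force: 0.0
[-0.007 -0.001  0.382] [ 0.001 -0.003 -0.002]
13.0 [0.637 0.102 0.12 ] [-0.463  0.393  0.333  1.612 -0.138  1.159 -0.034] [ 0.237 -0.241  1.201] 0.39552062557504014 0.0
```

```bash
python3 -m inch '[{"slide":[-0.007,0,0.15],"angular":[0,0,0],"claw":-0.2},{"slide":[-0.007,0,0.28],"angular":[0,0,0],"claw":-0.2},{"slide":[-0.007,0,0.36],"angular":[0,0,0],"claw":-0.2},{"slide":[-0.007,0,0.38],"angular":[0,0,0],"claw":-0.2},{"slide":[-0.007,0,0.38],"angular":[0,0,0],"claw":-0.2},{"slide":[-0.007,0,0.38],"angular":[0,0,0],"claw":-1},{"slide":[-0.007,0,0.38],"angular":[0,0,0],"claw":-1},{"slide":[-0.007,0,0.38],"angular":[0,0,0],"claw":-1},{"slide":[-0.007,0,0.38],"angular":[0,0,0],"claw":-1}]' 10; python3 go.py .637 .1001 .025 3.7
python3 - <<'E'
from pull import *
np.set_printoptions(precision=4,suppress=True)
t=ctrl.get_image("top"); s=ctrl.get_image("side"); print(*[round(float(x),3) for x in ctrl.get_state()["position"]])
p=fit([s],"pull",(.637,.1001,-1.5065),.01,5,red); print(p,incase(p[0]))
E
```

```text
time: 13.9
position: [0.6374, 0.1006, 0.0263]
tool_rot: [-2.148, -2.292, -0.003]
ft_force: [-0.7, -0.2, 2.9]
grip_width: 0.158
grip_force: 10.0
[-0.002 -0.002  0.005] [ 0.002 -0.002  0.   ]
13.9 [0.637 0.101 0.026] [-0.444  0.491  0.314  1.683 -0.176  0.994 -0.005] [-0.699 -0.168  2.872] 0.15775088065233414 9.964357316493988
0.637 0.101 0.026
(array([ 0.6415,  0.1008, -1.1454]), np.float64(13.222223281860352), np.float32(55.0)) [-0.1904  0.005   0.3611]
```

```bash
python3 -m inch '[{"slide":[-0.03,-0.003,0],"angular":[0,0,0],"claw":-1},{"slide":[-0.07,-0.003,0],"angular":[0,0,0],"claw":-1},{"slide":[-0.11,-0.003,0],"angular":[0,0,0],"claw":-1},{"slide":[-0.15,-0.003,0],"angular":[0,0,0],"claw":-1},{"slide":[-0.17,-0.003,0],"angular":[0,0,0],"claw":-1},{"slide":[-0.18,-0.003,0],"angular":[0,0,0],"claw":-1},{"slide":[-0.18,-0.003,0],"angular":[0,0,0],"claw":-1}]'; python3 go.py .6476 -.0705 .026 3.7
python3 - <<'E'
from ov import *
t=ctrl.get_image("top");s=ctrl.get_image("side")
overlay(t,[],(285,105,385,180),4,"pics/a.png");overlay(s,[],(240,130,340,240),4,"pics/b.png")
a,b=cv2.imread("pics/a.png"),cv2.imread("pics/b.png"); c=np.zeros((440,800,3),np.uint8); c[:300,:400]=a; c[:,400:]=b; cv2.imwrite("pics/g6.png",c)
from pull import incase; p=ctrl.get_state()["position"]; print(incase([p[0],p[1],0]))
E
```

```text
time: 14.7
position: [0.6401, 0.056, 0.0263]
tool_rot: [2.148, 2.292, 0.005]
ft_force: [-0.7, 3.1, 6.0]
grip_width: 0.161
grip_force: 10.0
[-0.507 -0.003  0.   ] [ 0.005 -0.004  0.   ]
14.7 [0.64  0.056 0.026] [-0.385  0.487  0.325  1.692 -0.182  0.99   0.07 ] [-0.702  3.095  5.953] 0.16078207366367434 9.98473808169365
[-1.45750690e-01  6.85288898e-04  1.50650000e+00]
```

View pics/g6.png

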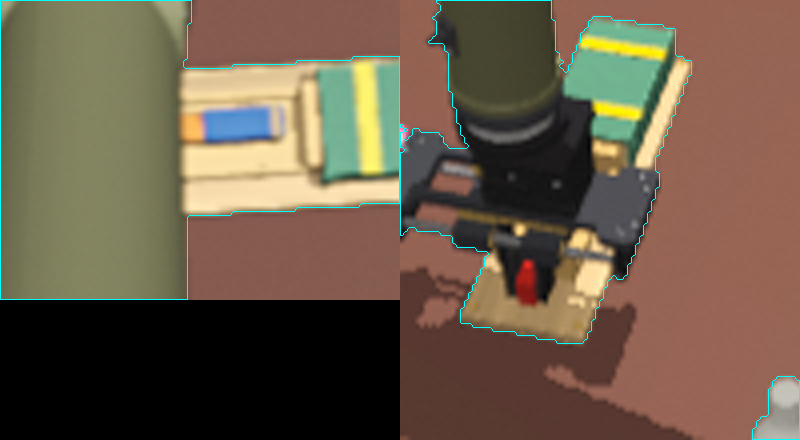

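The leading block is centred on the mouth at crop (312,124), with only small forces. Continuing slowly.

```bash
python3 -m inch '[{"slide":[-0.02,-0.003,0],"angular":[0,0,0],"claw":-1},{"slide":[-0.04,-0.003,0],"angular":[0,0,0],"claw":-1},{"slide":[-0.06,-0.003,0],"angular":[0,0,0],"claw":-1},{"slide":[-0.08,-0.003,0],"angular":[0,0,0],"claw":-1},{"slide":[-0.10,-0.003,0],"angular":[0,0,0],"claw":-1},{"slide":[-0.10,-0.003,0],"angular":[0,0,0],"claw":-1}]'; python3 go.py .6476 -.0705 .026 3.7
```

```text
time: 15.4
position: [0.6411, 0.0307, 0.0263]
tool_rot: [2.148, 2.292, 0.005]
ft_force: [-0.9, 1.9, 5.8]
grip_width: 0.159
grip_force: 10.0
[-0.406 -0.     0.   ] [ 0.005 -0.004  0.   ]
15.4 [0.641 0.031 0.026] [-0.351  0.486  0.332  1.694 -0.186  0.989  0.112] [-0.912  1.887  5.838] 0.15913595586612989 9.98559683561325
```

```bash
python3 -m inch '[{"slide":[-0.03,0,0],"angular":[0,0,0],"claw":-1},{"slide":[-0.07,0,0],"angular":[0,0,0],"claw":-1},{"slide":[-0.11,0,0],"angular":[0,0,0],"claw":-1},{"slide":[-0.15,0,0],"angular":[0,0,0],"claw":-1},{"slide":[-0.19,0,0],"angular":[0,0,0],"claw":-1},{"slide":[-0.23,0,0],"angular":[0,0,0],"claw":-1},{"slide":[-0.27,0,0],"angular":[0,0,0],"claw":-1},{"slide":[-0.31,0,0],"angular":[0,0,0],"claw":-1},{"slide":[-0.34,0,0],"angular":[0,0,0],"claw":-1},{"slide":[-0.34,0,0],"angular":[0,0,0],"claw":-1}]'; python3 go.py .6476 -.0705 .026 3.7
```

```text
time: 16.4
position: [0.6465, -0.0552, 0.0263]
tool_rot: [2.149, 2.29, 0.004]
ft_force: [0.5, 0.5, 5.7]
grip_width: 0.159
grip_force: 10.0
[-0.061  0.     0.001] [ 0.005 -0.001 -0.001]
16.4 [ 0.647 -0.055  0.026] [-0.232  0.502  0.354  1.676 -0.201  0.997  0.254] [0.454 0.487 5.662] 0.158505157035061 9.99364748597145
```

```bash
python3 -m inch '[{"slide":[-0.02,0,0],"angular":[0,0,0],"claw":-1},{"slide":[-0.035,0,0],"angular":[0,0,0],"claw":-1},{"slide":[-0.045,0,0],"angular":[0,0,0],"claw":-1},{"slide":[-0.05,0,0],"angular":[0,0,0],"claw":-1},{"slide":[-0.05,0,0],"angular":[0,0,0],"claw":-1}]'; python3 -m inch '[{"slide":[-0.004,0,0],"angular":[0,0,0],"claw":-1},{"slide":[-0.008,0,0],"angular":[0,0,0],"claw":-1},{"slide":[-0.008,0,0],"angular":[0,0,0],"claw":-1}]'; python3 go.py .6476 -.0705 .026 3.7
```

```text
time: 16.9
position: [0.6474, -0.0654, 0.0263]
tool_rot: [-2.147, -2.293, -0.006]
ft_force: [-0.8, 3.6, 6.8]
grip_width: 0.157
grip_force: 10.0
time: 17.2
position: [0.6475, -0.067, 0.0263]
tool_rot: [-2.147, -2.293, -0.006]
ft_force: [0.3, 5.3, 6.9]
grip_width: 0.164
grip_force: 10.0
[-0.014 -0.     0.001] [ 0.005 -0.006  0.003]
17.2 [ 0.647 -0.067  0.026] [-0.213  0.506  0.355  1.67  -0.206  1.     0.278] [0.255 5.337 6.936] 0.16416714223035228 9.99693900346756
```

```bash
for i in 1 2; do python3 -m inch '[{"slide":[-0.003,0,0],"angular":[0,0,0],"claw":-1},{"slide":[-0.006,0,0],"angular":[0,0,0],"claw":-1},{"slide":[-0.006,0,0],"angular":[0,0,0],"claw":-1}]' | grep -E "posi|ft"; done; python3 go.py .6476 -.0705 .026 3.7
```

```text
position: [0.6476, -0.0684, 0.0263]
ft_force: [-0.7, 4.2, 6.1]
position: [0.6476, -0.0685, 0.0263]
ft_force: [-0.8, 7.0, 7.8]
[-0.008 -0.001  0.001] [ 0.004 -0.009  0.004]
17.8 [ 0.648 -0.068  0.026] [-0.209  0.507  0.354  1.668 -0.208  1.002  0.283] [-0.804  6.954  7.841] 0.15773621052172732 9.999019503593445
```

```bash
for i in 1 2; do python3 -m inch '[{"slide":[-0.006,0,0],"angular":[0,0,0],"claw":-1},{"slide":[-0.006,0,0],"angular":[0,0,0],"claw":-1}]' | grep -E "posi|ft"; done; python3 - <<'E'
from ov import *
from pull import *
t=ctrl.get_image("top");s=ctrl.get_image("side")
overlay(t,[],(310,105,410,180),4,"pics/a.png");overlay(s,[],(240,130,340,240),4,"pics/b.png")
a,b=cv2.imread("pics/a.png"),cv2.imread("pics/b.png"); c=np.zeros((440,800,3),np.uint8); c[:300,:400]=a; c[:,400:]=b; cv2.imwrite("pics/g7.png",c)
p=fit([s],"pull",(.6476,-.0695,-1.5065),.01,5,red); print(p,incase(p[0]))
E
```

```text
position: [0.6476, -0.0686, 0.0262]
ft_force: [-1.1, 8.7, 7.4]
position: [0.6476, -0.0688, 0.0262]
ft_force: [-2.0, 10.4, 6.6]
(array([ 0.65117606, -0.07077492, -1.15389824]), np.float64(10.083333015441895), np.float32(43.0)) [-0.01853372  0.00357428  0.35260176]
```

The force climbs to 10 N with no motion, so the tray is against the back stop, and the camera puts the pull at about -0.019 m. Release, rise, retreat and verify.

```bash
python3 -m inch '[{"slide":[0.012,0,0],"angular":[0,0,0],"claw":-0.3},{"slide":[0.012,0,0],"angular":[0,0,0],"claw":-0.3},{"slide":[0.012,0,0],"angular":[0,0,0],"claw":-0.3},{"slide":[0.012,0,-0.15],"angular":[0,0,0],"claw":-0.3},{"slide":[0.012,0,-0.35],"angular":[0,0,0],"claw":-0.3},{"slide":[0.012,0,-0.5],"angular":[0,0,0],"claw":-0.3},{"slide":[0.5,0,-0.5],"angular":[0,0,0],"claw":-0.3},{"slide":[0.9,0,-0.5],"angular":[0,0,0],"claw":-0.3},{"slide":[0.9,0,-0.5],"angular":[0,0,0],"claw":-0.3},{"slide":[0.9,0,-0.5],"angular":[0,0,0],"claw":-0.3}]'
python3 -m inch '[{"slide":[0.1,0,0],"angular":[0,0,0],"claw":-0.3},{"slide":[0.1,0,0],"angular":[0,0,0],"claw":-0.3},{"slide":[0.1,0,0],"angular":[0,0,0],"claw":-0.3}]'
python3 - <<'E'
from ov import *
from pull import *
np.set_printoptions(precision=4,suppress=True)
t=ctrl.get_image("top");s=ctrl.get_image("side")
overlay(t,[],(310,105,410,180),4,"pics/a.png");overlay(s,[],(240,130,340,240),4,"pics/b.png")
a,b=cv2.imread("pics/a.png"),cv2.imread("pics/b.png"); c=np.zeros((440,800,3),np.uint8); c[:300,:400]=a; c[:,400:]=b; cv2.imwrite("pics/g8.png",c)
for im in (t,s):
    p=fit([im],"pull",(.6476,-.0695,-1.5065),.01,5,red); k=fit([im],"case",CASE)[0]; print(p,incase(p[0]),k,incase(p[0],k))
E
```

```text
time: 19.3
position: [0.6335, 0.128, 0.1501]
tool_rot: [2.15, 2.29, 0.0]
ft_force: [0.9, -0.7, -0.1]
grip_width: 0.352
grip_force: 0.0
time: 19.6
position: [0.632, 0.1517, 0.1497]
tool_rot: [2.148, 2.292, -0.001]
ft_force: [-0.0, -0.1, 0.7]
grip_width: 0.347
grip_force: 0.0
(array([ 0.6487, -0.0709, -1.3505]), np.float64(21.36111068725586), np.float32(66.0)) [-0.0186  0.0011  0.156 ] [ 0.6487 -0.0886 -1.5071] [-0.0177  0.0011  0.1566]
(array([ 0.6009, -0.0745, -1.0798]), np.float64(0.0), np.float32(0.0)) [-0.018  -0.0468  0.4267] [ 0.6492 -0.0912 -1.5051] [-0.0198 -0.0471  0.4253]
```

View pics/g8.png

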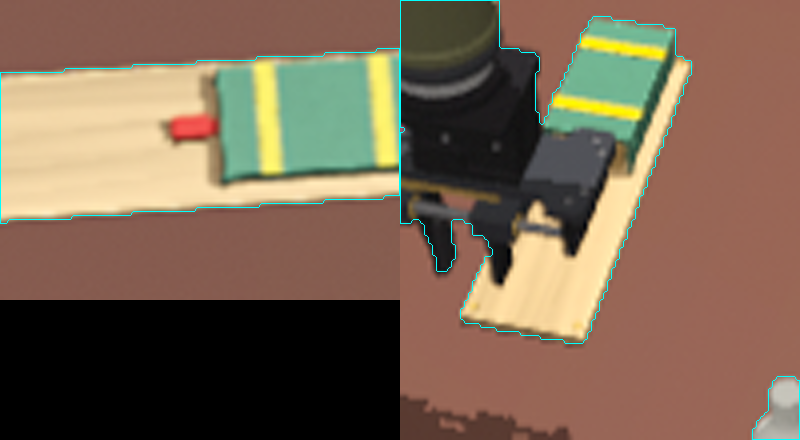

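The tray is home: only the red pull shows at crop (192,128), about 19 mm before the mouth, and the gripper is clear.

```bash
python3 -c "
from bench import ctrl; print(ctrl.close_job())"
```

```text
the job is handed in; nothing more can be done
None
```

The job is handed in: the tray is in the case against its back stop, with the knife laid lengthwise in it and only the red pull outside. The knife can't be seen inside the case, so its final position wasn't checked, and the hand-in gave no verdict.

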